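# Zero the peak pointer and rock the plug out of the mould

### The arm

A 7-joint arm with a two-finger parallel gripper is mounted at the origin on the work surface. World frame = base frame: x ahead of the robot, y to its left, z up, the work surface at z = 0. Lengths are in m, angles in rad, forces in N, time in s.
With the tool pointing down it reaches from about 0.425 to 0.925 m from the base axis. Payload 6.8 kg.
Tool frame: the origin (TCP) lies between the finger pads; the fingertips stand 17 mm ahead of it and the grasp point (between the pads) lies 2 mm behind it; z points along the fingers, y is the direction in which the jaws open and shut (so a half turn about z gives the same grasp; the last joint's range is limited). The gripper opens to 85 mm and grips with 20 to 120 N. Pads are 22 mm wide; open, the fingers measure 114 mm over their backs; the gripper's body (76 mm by 85 mm) begins 54 mm behind the grasp point. The pads swing forward as they close: fully open they stand 13 mm farther back than shut.
Start: joints at [-1.373, 0.477, 0.022, 1.555, -0.011, 1.109, -0.083], TCP at [0.203, 0.644, 0.211] pointing down, gripper open.
Joint ranges: [-2.96, 2.96], [-0.34, 2.1], [-1.41, 1.46], [0.24, 2.44], [-1.37, 4.51], [0.17, 1.92], [-2.96, 2.96]. Speed limits (rad/s): [2.39, 2.39, 3.14, 3.14, 3.14, 3.14, 3.14].

### API

Orientations are given as a unit quaternion [w, x, y, z].
In Python, from station import bot gives the robot as it stands. The module is installed in compiled form; this text tells all that it offers.
- The arm moves only by the tool carry_out, never from a script. Its argument "moves" is a list of rows, each a list of 3 entries, a list of its own where there are three numbers: the turn, a rotation vector about the tool's x, y, z in degrees, then the shift along the tool's x, y, z in cm, then the finger opening in cm, from 0 to 8.54. A call has 1 to 5 rows; each row is the pose to reach, as a shift and turn from the pose commanded when the call began, along the tool's axes at that moment; what a row does not reach only later rows make up. A row lasts 1/8 s, in which the tool goes at most 62.5 mm and 10.7 degrees, less where a joint would pass 70% of its speed; a pose out of reach is approached as far as the arm can. A call with a gripper value outside its range is refused whole. The fingers move at their own pace and stop on an object; "newtons" is the grip in N (left out, the last holds). Time passes only in rows, so rows that repeat a pose let the fingers close. It gives the time, the measured TCP pose, the force and the opening at its end, in the units of the state.
- bot.get_obs(): the state, without advancing time (a new reading comes with each control period).
- bot.read_camera(name): name is "scene" or "top" or "wrist"; returns the picture (400x640x3 uint8, red, green, blue); there is no depth.
- bot.camera_info(name): a dict with "vertical_fov" (degrees; the focal length in pixels is half the picture's height over the tangent of half this angle, whatever the lens; pixels are square), "cx", "cy" (the principal point, pixels), "position" and "attitude" of the camera in the world. Camera axes: x right, y up, looking along -z (the intrinsics and any distortion apply to the point x, -y, -z); pixel columns grow to the right and rows downward; lengths in m; the calibration is good to about 2 mm. The wrist camera is an equidistant fisheye: a pixel r from the principal point sees the ray r / f radians off the axis. A picture is of the moment at which its call begins: read the wrist's pose just before it. camera_info takes no time and is no camera call; for the wrist camera it gives the pose at the moment of the call.
- bot.hand_in(): hands the job in, once; it reports no verdict.
Trained networks look in the newest picture that a camera, given by its name, has taken for a name from the list of things; names that differ only in an ending like _2 or _b are one class to them, and where a whole thing is asked for, a point or a joint stands for the part that bears it (a point fixed in the world has none). Each returns a list of dicts, best first, with "score" (0 to 1); they miss things now and then, are a little off and sometimes report something else, mostly with a low value. They report only what shows in the picture. A call takes as long as a camera call. They do not tell look-alikes from the thing itself.
- bot.silhouettes(label, camera): "region" (400x640 bool, what is visible of it) and "location" ([column, row] in pixels, amid what is visible of it).
The state is a dict: "t": time; "q": joint angles; "joint_vel": joint speeds; "joint_torque": joint torques, N m; "eef_pos": TCP position; "tool_rot": TCP orientation; "contact_force": force on the tool from outside, world axes, zero at the start; "torque": the same for the moment, N m; "gripper_width": opening from 0.0 (shut) to 1.0 (fully open).
Only numpy, scipy, OpenCV 4.12 (cv2) and the standard library are available. Lean on these libraries where they do the work, as an engineer would, in place of code of your own. Each camera call takes 0.05 s, during which the arm holds its last target. There are 200 camera calls.

### The job

Turn the peak pointer's knob on the dial box back to its zero stop, then take the upright wooden plug by its grip and rock it side to side, towards one spring cheek and then the other several times, until it works free of the plaster mould; do not pull the mould up off its base and leave the other things alone. Finish still holding the plug upright just clear of the mould, a centimetre or two above its socket: the program ends while holding, and nothing is put down.

Things in the scene. Friction and masses are not known exactly. Their poses are not given: they have to be found in the camera images.
- peak_knob (a joint): the peak pointer's reset knob on the dial box (rad): 0 = at the zero stop, grows clockwise seen from above; it stands at 0.6 to 1.3 at the start, so it is turned back counter-clockwise. Light friction (0.04 N m), stays where left, firm stop at 0.
- knob_grip (a point): point on the knob's vertical axis, 7 mm below the top of its finger bar (z about 92 mm). The bar is 44 mm long along this frame's x, 14 mm wide along y, 34 mm high, on a disc of 22 mm radius whose top is 27 mm below this point. The frame turns with the knob; its x points along the pointer. The dial box is 110 x 110 mm, its face 35 mm below this point.
- plug: wooden plug in the mould's socket. Origin: centre of its underside; z up. Foot 40 (x) x 26 (y) x 34 mm high; on it a grip block 30 (x) x 20 (y) mm, 34 to 84 mm above the origin. Seated, its underside is 24 mm below the mould's top face, on a central rib 8 mm wide along x, with 8 mm of space under the rest. About 120 g.
- mould_mouth (a point): centre of the socket at the level of the mould's top face (z about 70 mm); axes parallel to the seated plug's. The mould is a plaster block 160 (x) x 150 (y) x 55 mm on the base plate. Socket 90 (x) x 31 (y) mm. A straight pull of 24 to 36 N would be needed to draw the plug, and lifts the mould instead.
- cheek_line (a point): point on the socket's axis, 10 mm below the mould's top face, between two spring-loaded cork cheeks (at +x and -x) that squeeze the plug's foot here, about 25 N each, yielding up to 7 mm. Tilting the plug about its y axis here, 8 to 10 degrees each way in turn and rising 2 to 3 mm per swing, slides one side up as the other slides down, so it works out with hardly any pull.
- rig: the grey base plate, 200 (x) x 350 (y) x 15 mm, fixed to the bench; origin at the middle of its underside. The socket's axis is at y +85 mm, the knob's axis at x +30, y -100 mm in this frame. The pointer's zero is towards +x.
- mould (a joint): how far the mould has been lifted off its base along its two guide pins (m), 0 = resting. Only its weight (2 kg, about 20 N) holds it down.
- spare_plug: bystander, leave alone: spare plug like the one in the mould, but lying on the bench, 84 x 40 x 26 mm; the origin is the point on the bench under its middle
- pot_lid: bystander, leave alone: small brown clay pot lid, 52 mm across, 28 mm high, on the rig's base plate; the origin is at the middle of its underside
- rib: bystander, leave alone: dark wooden rib, 75 x 18 x 8 mm, lying on the base plate between mould and dial box; the origin is at the middle of its underside
- teapot: bystander, leave alone: brown clay teapot without lid, 112 mm across the body, 72 mm high; the origin is at the middle of its underside
- cup: bystander, leave alone: wooden cup, 72 mm across, 60 mm high; the origin is at the middle of its underside
- paddle: bystander, leave alone: long wooden paddle lying on the bench; the origin is at the middle of its underside
- brush: bystander, leave alone: brush lying on the bench; the origin is at the middle of its underside
Things that resemble listed ones, but are neither listed nor needed, are in the scene too. Leave any grey, orange or turquoise look-alike of the plug alone.

How it is judged:
On the way, in this order (a step that is already met when the one before it is completed fails the run):
1. the peak pointer is back at its zero stop, the plug still seated (value of joint peak_knob below 0.06 rad and z of plug in the frame of mould_mouth below -0.018 m), for 0.2 s.
2. the plug is tilted at least 3.5 degrees one way (towards its +x cheek), its foot still in the socket (z of plug in the frame of mould_mouth below 0 m and angle between plug's own x axis and vertical above 1.6308 rad), for 0.04 s.
3. then at least 3.5 degrees the other way (towards its -x cheek), its foot still in the socket (z of plug in the frame of mould_mouth below 0 m and angle between plug's own x axis and vertical below 1.5108 rad), for 0.04 s.
At the end, for the whole second after the job is handed in: The fingers hold the plug still and upright (within 11 degrees), its underside 4 to 45 mm above the mould's top face and within 40 mm of the socket's centre, the mould resting on its base, the knob within 0.08 rad of its zero stop (value of joint peak_knob below 0.08 rad and value of joint mould below 0.002 m and z of plug in the frame of mould_mouth between 0.004 and 0.045 m and horizontal distance between plug and mould_mouth below 0.04 m and angle between plug's own z axis and vertical below 0.2 rad and contact force between the fingers and plug above 1 N and linear speed of plug below 0.02 m/s); the arm keeps its last pose, push and grip.
It fails at once if the mould is lifted more than 4 mm off its base (value of joint mould above 0.004 m).
It fails at once if a bystander is moved more than 3 cm (distance of any of spare_plug, pot_lid, rib, teapot, cup, paddle, brush from where it was at the start of the episode above 0.03 m).
It also fails if it takes over 51 s, if anything falls off the work surface, if the arm or the gripper's body presses on something with over 40 N, if the wrist force passes 120 N, or if a joint passes its speed limit or range.

## Working session

There is one attempt and no reset: what is moved stays moved. The work goes in short steps, Python scripts to look and compute and a tool call to move; the robot and the scene stay as the last step left them, time stands still between calls to the robot, and variables do not carry over. Pictures are saved under pics/ and viewed, about 8 in all and at most 12, crops included, and the job is handed in when it is done.

Besides the shell and the picture viewer there is one more tool, called after "Request:" as name([rows], argument=value, ...), one row to a line, values as JSON. carry_out: Moves the arm, as the interface text tells. Its arguments: {"type":"object","properties":{"moves":{"type":"array"},"newtons":{"type":"number"}},"required":["moves"]}

```bash
mkdir -p pics
cat > h.py <<'E'
import numpy as np, cv2
from scipy.spatial.transform import Rotation as R
from station import bot
def rot(q): return R.from_quat([q[1],q[2],q[3],q[0]])
def ray(info,uv,fish=False):
    f=200/np.tan(np.radians(info["vertical_fov"])/2)
    x=(uv[0]-info["cx"]);y=(uv[1]-info["cy"])
    if fish:
        r=np.hypot(x,y);t=r/f;s=np.sin(t)/max(r,1e-9)
        d=np.array([x*s,-y*s,-np.cos(t)])
    else: d=np.array([x/f,-y/f,-1.])
    a=np.array(info["attitude"],float)
    d=(rot(a).apply(d) if a.size==4 else a.reshape(3,3)@d)
    return np.array(info["position"],float),d/np.linalg.norm(d)
def atz(info,uv,z,fish=False):
    p,d=ray(info,uv,fish); return p+d*(z-p[2])/d[2]
def tri(rs):
    A=sum(np.eye(3)-np.outer(d,d) for p,d in rs);b=sum((np.eye(3)-np.outer(d,d))@p for p,d in rs)
    return np.linalg.solve(A,b)
def proj(info,P,fish=False):
    a=np.array(info["attitude"],float);M=rot(a).as_matrix() if a.size==4 else a.reshape(3,3)
    f=200/np.tan(np.radians(info["vertical_fov"])/2)
    c=M.T@(np.array(P)-np.array(info["position"]));x,y,z=c[0],-c[1],-c[2]
    if fish:
        r=np.hypot(x,y);t=np.arctan2(r,z);return np.array([info["cx"]+f*t*x/r,info["cy"]+f*t*y/r])
    return np.array([info["cx"]+f*x/z,info["cy"]+f*y/z])
def save(n,im): cv2.imwrite("pics/"+n+".png",cv2.cvtColor(im,cv2.COLOR_RGB2BGR))
E
python3 - <<'E'
from h import *
o=bot.get_obs();print({k:np.round(v,3) for k,v in o.items()})
ims=[]
for c in("scene","top","wrist"):
    im=bot.read_camera(c);save(c+"0",im);ims.append(im)
    i=bot.camera_info(c);print(c,i)
    for l in("plug","peak_knob","mould","rig"):
        for s in bot.silhouettes(l,c)[:4]: print(c,l,round(s["score"],2),np.round(s["location"]),s["region"].sum())
save("both",np.vstack([cv2.resize(ims[0],(480,300)),cv2.resize(ims[1],(480,300))]))
E
```

```text
{'t': np.float64(0.0), 'q': array([-1.373,  0.478,  0.022,  1.556, -0.011,  1.109, -0.083]), 'joint_vel': array([-0.001, -0.001,  0.001, -0.001, -0.001, -0.001, -0.001]), 'joint_torque': array([ 0.0000e+00, -5.9646e+01,  1.6080e+00, -2.8119e+01,  1.2000e-02,
        1.0000e-02,  0.0000e+00]), 'eef_pos': array([0.203, 0.643, 0.21 ]), 'tool_rot': array([-0.   ,  0.152,  0.988, -0.001]), 'contact_force': array([1.136, 0.825, 0.066]), 'torque': array([ 0.013, -0.017, -0.047]), 'gripper_width': np.float64(0.998)}
scene {'vertical_fov': 43.80794530265473, 'cx': 322.4470751046151, 'cy': 199.9938981335932, 'position': array([1.26486119, 1.10731658, 1.07739965]), 'attitude': array([0.2685024 , 0.13039654, 0.41741925, 0.85829154])}
scene plug 0.78 [292. 237.] 307
scene plug 0.77 [392. 230.] 293
scene plug 0.67 [362. 242.] 356
scene plug 0.62 [414. 213.] 265
scene peak_knob 0.73 [296. 178.] 173
scene mould 0.72 [342. 204.] 2039
scene mould 0.46 [285. 145.] 246
scene rig 0.59 [329. 201.] 4120
scene rig 0.5 [258. 220.] 713
top {'vertical_fov': 42.18021881427709, 'cx': 311.1480490903932, 'cy': 194.12593678704874, 'position': array([0.25814882, 0.04827243, 1.60677293]), 'attitude': array([-0.70370625, -0.06202109,  0.07255972,  0.70404971])}
top plug 0.62 [286. 152.] 125
top plug 0.53 [237. 209.] 145
top plug 0.49 [295. 226.] 84
top plug 0.49 [234. 245.] 205
top peak_knob 0.55 [351. 196.] 170
top mould 0.7 [291. 226.] 2599
top mould 0.67 [317. 220.] 6802
top rig 0.81 [318. 218.] 6725
wrist {'vertical_fov': 65.70646984690485, 'cx': 320.155503179811, 'cy': 200.14338653865548, 'position': array([0.12904033, 0.66756022, 0.37366053]), 'attitude': array([ 0.79662165, -0.12558569, -0.09248463,  0.58401094])}
wrist plug 0.95 [181. 386.] 507
wrist plug 0.64 [112. 313.] 523
wrist mould 0.86 [ 78. 356.] 834
wrist rig 0.93 [ 78. 354.] 1898
```

Run:
```python
from h import *
a=cv2.imread("pics/scene0.png");b=cv2.imread("pics/top0.png")
cv2.imwrite("pics/two.png",np.hstack([cv2.resize(a[100:300,220:480],(780,600))[:, :].copy()]))
cv2.imwrite("pics/topc.png",cv2.resize(b[120:290,190:420],None,fx=3.4,fy=3.4,interpolation=cv2.INTER_CUBIC)[:600,:800])
```

```text
(no output)
```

View pics/two.png

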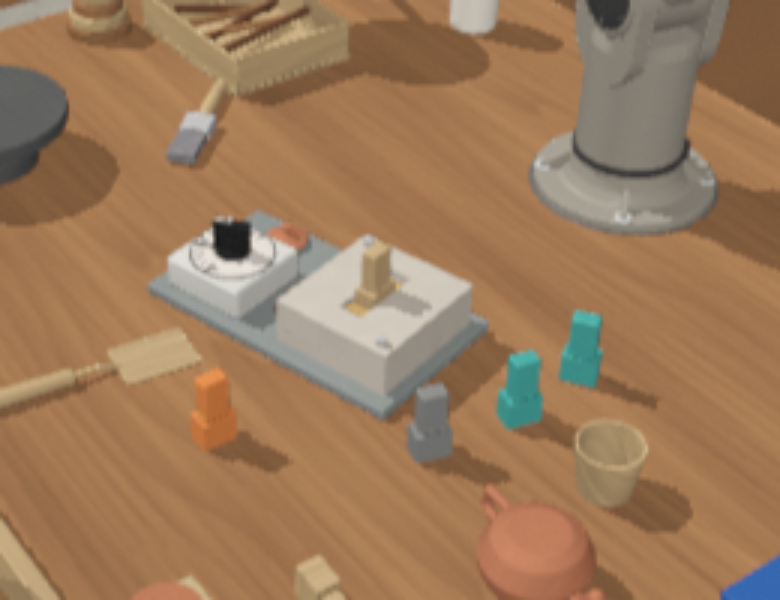

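View pics/topc.png

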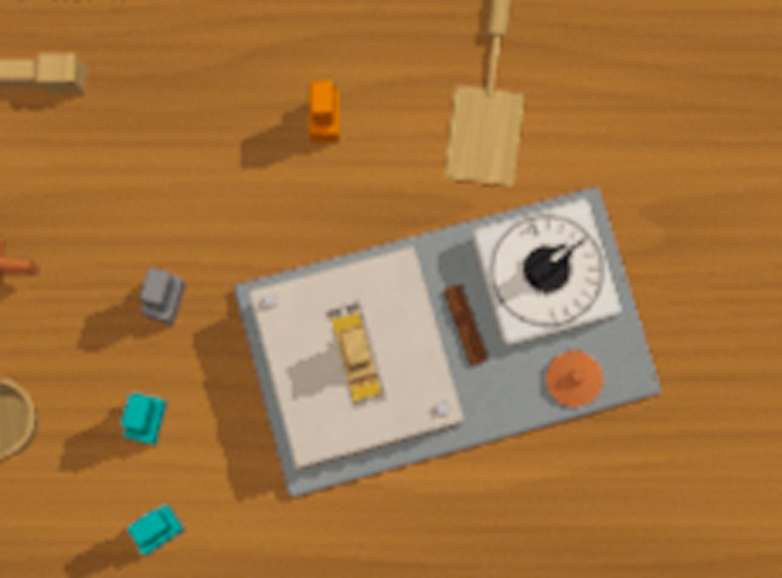

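The wooden plug stands in the mould at scene (345,192) and top (294,223). The look-alikes are orange (291,237), grey (364,242) and teal (393,230) and (414,216) in the scene picture, plus the spare plug lying at top (203,141). The one in the mould is the plug to take. The black knob is at top (351,199), with its pointer to the upper right, about 1.1 rad clockwise of the rig's +x.

Run:
```python
from h import *
T=bot.camera_info("top");S=bot.camera_info("scene")
t=lambda x,y:(190+x/3.4,120+y/3.4)
s=lambda x,y:(220+x/3,100+y/3)
c=[atz(T,t(*p),.015) for p in((240,287),(598,188),(660,395),(290,495))]
c=np.array(c);print(c.round(3)); ctr=c.mean(0)
ex=c[0]-c[3]+c[1]-c[2];yaw=np.arctan2(ex[1],ex[0])
ey=c[0]-c[1]+c[3]-c[2];yaw2=np.arctan2(-ey[0],ey[1]);print("ctr",ctr,np.degrees([yaw,yaw2]),np.linalg.norm(ex)/2,np.linalg.norm(ey)/2)
y=(yaw+yaw2)/2;M=np.array([[np.cos(y),-np.sin(y)],[np.sin(y),np.cos(y)]])
print("mouth",ctr[:2]+M@[0,.085],"knob",ctr[:2]+M@[.03,-.1])
# scene rig corners check
for p in((150,287),(388,413),(487,325)): print(atz(S,s(*p),.015).round(3))
# triangulate plug top & knob top
print("plugtop",tri([ray(T,t(355,345)),ray(S,s(377,250))]),"expect z",.07+.06)
print("knobtop",tri([ray(T,t(547,268)),ray(S,s(233,224))]),"expect z .099")
m=[atz(T,t(*p),.07) for p in((248,300),(415,247),(463,420),(297,467))];print("mould ctr",np.mean(m,0))
a=atz(T,t(547,268),.08);b=atz(T,t(583,241),.07);d=b-a;print("pointer deg",np.degrees(np.arctan2(d[1],d[0])),"rel",np.degrees(y-np.arctan2(d[1],d[0])))
```

```text
[[ 0.533  0.181  0.015]
 [ 0.626 -0.149  0.015]
 [ 0.433 -0.201  0.015]
 [ 0.344  0.134  0.015]]
ctr [ 0.48393656 -0.00854957  0.015     ] [14.68372432 15.39961734] 0.19710924027857177 0.34459446061767046
mouth [0.46187723 0.0735381 ] knob [ 0.53886083 -0.09733766]
[ 0.631 -0.13   0.015]
[0.534 0.202 0.015]
[0.354 0.148 0.015]
plugtop [0.4620195  0.07614311 0.12231377] expect z 0.13
knobtop [ 0.53694847 -0.09310684  0.08823933] expect z .099
mould ctr [0.4602901  0.07436336 0.07      ]
pointer deg -51.80066945780982 rel 66.84234028817127
```

```bash
cat >> h.py <<'E'
def plan(pos,yaw,tilt=None,Rt=None):
    """pos world, yaw deg of jaw (tool y) axis, tool down; prints turn(deg) and shift(cm)"""
    o=bot.get_obs();R0=rot(o["tool_rot"]);y=np.radians(yaw)
    if Rt is None:
        ty=np.array([np.cos(y),np.sin(y),0]);tz=np.array([0,0,-1.]);Rt=R.from_matrix(np.array([np.cross(ty,tz),ty,tz]).T)
        if tilt is not None: Rt=R.from_rotvec(tilt)*Rt
    print("turn",np.degrees((R0.inv()*Rt).as_rotvec()).round(1),"shift cm",(R0.inv().apply(np.array(pos)-o["eef_pos"])*100).round(2),"t",o["t"].round(2))
E
python3 -c "
from h import *
plan([.537,-.095,.2],38)"
```

```text
Traceback (most recent call last):
  File "h.py", line 34, in plan
    print("turn",np.degrees((R0.inv()*Rt).as_rotvec()).round(1),"shift cm",(R0.inv().apply(np.array(pos)-o["eef_pos"])*100).round(2),"t",o["t"].round(2))
                                                                                                                                         ^^^^^^^^^^^^
AttributeError: 'float' object has no attribute 'round'
```

```bash
sed -i 's/o\["t"\].round(2)/round(float(o["t"]),2)/' h.py
python3 -c "
from h import *
plan([.537,-.095,.2],38)"
```

```text
turn [ 0.  -0.  34.5] shift cm [-54.07 -60.39   1.1 ] t 0.75
```

Request:
carry_out([
  [[0, 0, 34], [-54, -60.4, 1], 8.5],
  [[0, 0, 34], [-54, -60.4, 1], 8.5],
  [[0, 0, 34], [-54, -60.4, 1], 8.5],
  [[0, 0, 34], [-54, -60.4, 1], 8.5],
  [[0, 0, 34], [-54, -60.4, 1], 8.5],
], newtons=30)

```text
t: 1.38
eef_pos: [0.3324, 0.3571, 0.2075]
tool_rot: [0.0, 0.435, 0.901, 0.001]
contact_force: [1.4, -0.4, 0.2]
gripper_width: 0.992
```

```bash
python3 -c "
from h import *
plan([.537,-.095,.2],38)"
```

```text
turn [ 0.1 -0.   0.5] shift cm [-48.13 -12.1    0.72] t 1.38
```

Request:
carry_out([
  [[0, 0, 0.5], [-48, -12, 0.7], 8.5],
  [[0, 0, 0.5], [-48, -12, 0.7], 8.5],
  [[0, 0, 0.5], [-48, -12, 0.7], 8.5],
  [[0, 0, 0.5], [-48, -12, 0.7], 8.5],
  [[0, 0, 0.5], [-48, -12, 0.7], 8.5],
])

```text
t: 2.0
eef_pos: [0.4617, 0.0727, 0.2032]
tool_rot: [0.0, 0.438, 0.899, 0.001]
contact_force: [1.3, 1.1, -0.4]
gripper_width: 0.994
```

Run:
```python
from h import *
plan([.537,-.095,.2],38)
im=bot.read_camera("wrist");save("w1",im)
T=bot.camera_info("wrist");print(T["position"],bot.get_obs()["eef_pos"])
for l in("plug","peak_knob","mould","rig"):
  for s in bot.silhouettes(l,"wrist")[:4]: print(l,round(s["score"],2),np.round(s["location"]),s["region"].sum(),atz(T,s["location"],.09,True))
```

```text
turn [ 0.1 -0.  -0. ] shift cm [-17.85  -4.39   0.31] t 2.0
[0.41689268 0.1272042  0.36593449] [0.46441885 0.06405876 0.20360761]
plug 0.79 [327. 184.] 1808 [0.46784054 0.07217878 0.09      ]
plug 0.77 [475. 262.] 1073 [0.65480078 0.10365955 0.09      ]
plug 0.67 [393.  11.] 1317 [0.41612244 0.23640741 0.09      ]
plug 0.55 [462.  86.] 1623 [0.50935544 0.22603382 0.09      ]
peak_knob 0.92 [290. 324.] 913 [ 0.53666942 -0.08428161  0.09      ]
mould 0.86 [326. 164.] 20640 [0.45539929 0.08659393 0.09      ]
mould 0.4 [325. 188.] 1808 [0.46888631 0.06765798 0.09      ]
rig 0.95 [306. 202.] 34878 [0.46302845 0.04619812 0.09      ]
```

View pics/w1.png

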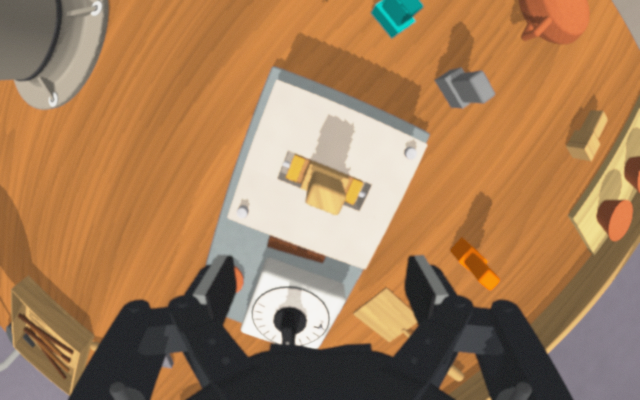

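The wrist view shows the plug top at (325,195), in the mould, and the knob at (290,320). The spare plug at (585,137) and the grey, orange and teal look-alikes are clearly separate.

Request:
carry_out([
  [[0, 0, 0], [-17.8, -4.4, 0.3], 8.5],
  [[0, 0, 0], [-17.8, -4.4, 0.3], 8.5],
  [[0, 0, 0], [-17.8, -4.4, 0.3], 8.5],
  [[0, 0, 0], [-17.8, -4.4, 0.3], 8.5],
])

```text
t: 2.75
eef_pos: [0.5368, -0.0961, 0.1998]
tool_rot: [0.001, 0.44, 0.898, -0.001]
contact_force: [-0.6, 1.0, -0.3]
gripper_width: 0.995
```

Run:
```python
from h import *
plan([.537,-.095,.2],38)
T=bot.camera_info("wrist");o=bot.get_obs()
im=bot.read_camera("wrist");save("w2",im)
print(T["position"],o["eef_pos"],np.abs(o["joint_vel"]).max())
for l in("plug","peak_knob","mould"):
  for s in bot.silhouettes(l,"wrist")[:2]: print(l,round(s["score"],2),np.round(s["location"]),s["region"].sum(),atz(T,s["location"],.09,True))
print("tcp axis at z.09",proj(T,np.array([*o["eef_pos"][:2],.09]),True))
cv2.imwrite("pics/w2c.png",cv2.resize(cv2.cvtColor(im,cv2.COLOR_RGB2BGR)[100:400,160:480],None,fx=2,fy=2))
```

```text
turn [-0.   0.1 -0.3] shift cm [ 0.08  0.09 -0.02] t 2.75
[ 0.48942736 -0.03332778  0.36228981] [ 0.53678357 -0.09614045  0.19980513] 0.06490720229741381
plug 0.85 [375.   8.] 674 [0.47369268 0.06503227 0.09      ]
plug 0.69 [336. 101.] 1125 [ 0.49976025 -0.02386283  0.09      ]
peak_knob 0.93 [330. 186.] 1716 [ 0.54233328 -0.08700666  0.09      ]
peak_knob 0.55 [331. 107.] 37456 [ 0.49952807 -0.03032141  0.09      ]
mould 0.77 [370.  38.] 12934 [0.48756666 0.03996326 0.09      ]
tcp axis at z.09 [318.95841334 189.72591225]
```

View pics/w2c.png

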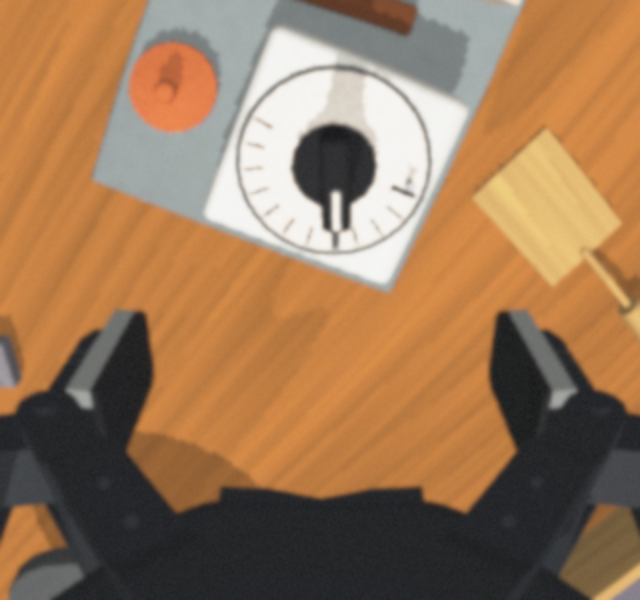

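Run:
```python
from h import *
T=bot.camera_info("wrist");c=lambda x,y:(160+x/2,100+y/2)
k=atz(T,c(334,159),.057,True);print("circle ctr",k,"disc",atz(T,c(334,166),.065,True))
tip=atz(T,c(336,248),.057,True);d=tip-k;print("pointer yaw",np.degrees(np.arctan2(d[1],d[0])),np.linalg.norm(d))
b=[atz(T,c(*p),.057,True) for p in((282,27),(470,104),(391,290),(205,215))]
for i in range(4):
  e=b[(i+1)%4]-b[i];print("box edge",np.linalg.norm(e),np.degrees(np.arctan2(e[1],e[0])))
print("box ctr",np.mean(b,0))
# height check: dial box centre from two views (wrist w2 vs top cam dial circle)
tp=bot.camera_info("top");print("tri dial face",tri([ray(T,c(334,159),True),ray(tp,(190+548/3.4,120+269/3.4))]))
plan([k[0],k[1],.092-.002],np.degrees(np.arctan2(d[1],d[0]))+90)
```

```text
circle ctr [ 0.54085514 -0.08384218  0.057     ] disc [ 0.54169994 -0.08518979  0.065     ]
pointer yaw -50.145474971146285 0.04869425476129028
box edge 0.10162547600861925 16.56758651564201
box edge 0.10942310221694462 -71.53079626988804
box edge 0.10883449553120236 -165.4436732741801
box edge 0.10560157688906277 104.66231882053088
box ctr [ 0.54355103 -0.08429864  0.057     ]
tri dial face [ 0.56734013 -0.11048069 -0.08888102]
turn [ 0.  -0.1 -1.7] shift cm [ 0.17  0.81 10.94] t 2.95
```

Request:
carry_out([
  [[0, 0, -1.7], [0.2, 0.8, 3], 6],
  [[0, 0, -1.7], [0.2, 0.8, 6], 6],
  [[0, 0, -1.7], [0.2, 0.8, 6], 6],
  [[0, 0, -1.7], [0.2, 0.8, 6], 6],
])

```text
t: 3.45
eef_pos: [0.5414, -0.0856, 0.1407]
tool_rot: [0.0, 0.425, 0.905, 0.0]
contact_force: [-0.5, 0.2, -0.6]
gripper_width: 0.705
```

Run:
```python
from h import *
T=bot.camera_info("wrist");o=bot.get_obs()
im=bot.read_camera("wrist");save("w3",im)
tp=bot.read_camera("top");save("t3",tp)
print(T["position"],o["eef_pos"],T["attitude"])
for s in bot.silhouettes("peak_knob","wrist")[:2]: print(round(s["score"],2),np.round(s["location"]),s["region"].sum(),atz(T,s["location"],.09,True))
a=cv2.cvtColor(im,cv2.COLOR_RGB2BGR)[60:360,160:480]
cv2.imwrite("pics/w3c.png",cv2.resize(a,None,fx=2,fy=2))
```

```text
[ 0.49180736 -0.02496475  0.30333998] [ 0.54139826 -0.085623    0.14071423] [ 0.92890116 -0.14630105 -0.05397616  0.33589465]
0.56 [317. 209.] 2467 [ 0.53880189 -0.08458167  0.09      ]
0.52 [389.   5.] 163 [0.4823467  0.06136769 0.09      ]
```

View pics/w3c.png

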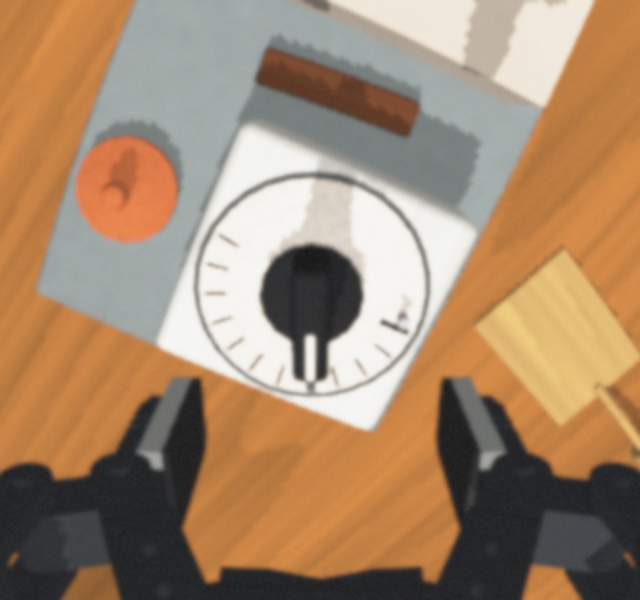

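Run:
```python
from h import *
T=bot.camera_info("wrist")
T2=dict(T);T2["position"]=np.array([ 0.48942736,-0.03332778,0.36228981])
c=lambda x,y:(160+x/2,60+y/2)
Rw=rot(np.array(T["attitude"]))*rot(bot.get_obs()["tool_rot"]).inv() # not used
k=atz(T,c(312,284),.057,True);print("circle",k,"bar top",atz(T,c(311,315),.099,True),"disc .065",atz(T,c(312,295),.065,True))
d=atz(T,c(311,382),.099,True)-atz(T,c(311,250),.099,True);print("bar len",np.linalg.norm(d),"yaw",np.degrees(np.arctan2(d[1],d[0])))
# yaw-corrected attitude for view 2 (tool was 1.7 deg different in yaw)
o=bot.get_obs();q2=R.from_quat([.44,.898,-.001,.001]);q3=rot(o["tool_rot"])
a2=(q2*q3.inv()*rot(np.array(T["attitude"]))).as_quat();T2["attitude"]=np.array([a2[3],*a2[:3]])
print("tri circle",tri([ray(T,c(312,284),True),ray(T2,(327,179.5),True)]))
for p in (k,atz(T,c(311,315),.099,True)): plan([p[0],p[1],.09],np.degrees(np.arctan2(d[1],d[0]))+90)
```

```text
circle [ 0.54208057 -0.0901859   0.057     ] bar top [ 0.54062986 -0.08833486  0.099     ] disc .065 [ 0.54346326 -0.09174115  0.065     ]
bar len 0.050496414966264384 yaw -50.579668842121684
tri circle [ 0.54289864 -0.09098428  0.05374131]
turn [0.1 0.1 0.3] shift cm [-0.32 -0.23  5.1 ] t 3.6
turn [0.1 0.1 0.3] shift cm [-0.08 -0.22  5.1 ] t 3.6
```

The dial face triangulates at z 54 mm (57 given) and the knob at (0.542, -0.090), so I descend and grip.

Request:
carry_out([
  [[0, 0, 0], [-0.2, -0.25, 2.5], 4],
  [[0, 0, 0], [-0.2, -0.25, 5], 4],
  [[0, 0, 0], [-0.2, -0.25, 5], 4],
  [[0, 0, 0], [-0.2, -0.25, 5], 1],
  [[0, 0, 0], [-0.2, -0.25, 5], 0.5],
], newtons=30)

```text
t: 4.22
eef_pos: [0.5412, -0.0897, 0.0909]
tool_rot: [0.001, 0.425, 0.905, 0.0]
contact_force: [-0.3, -0.3, -0.4]
gripper_width: 0.06
```

Request:
carry_out([
  [[0, 0, 0], [0, 0, 0], 0.5],
  [[0, 0, 0], [0, 0, 0], 0.5],
  [[0, 0, 0], [0, 0, 0], 0.5],
])

```text
t: 4.6
eef_pos: [0.5403, -0.0896, 0.0898]
tool_rot: [0.0, 0.425, 0.905, 0.0]
contact_force: [-0.1, -1.0, 0.1]
gripper_width: 0.056
```

Run:
```python
from h import *
im=bot.read_camera("wrist");save("w4",im)
s=bot.read_camera("scene");save("s4",s)
f=lambda x:cv2.cvtColor(x,cv2.COLOR_RGB2BGR)
a=cv2.resize(f(im)[100:300,220:420],(400,400));i=bot.camera_info("scene")
u,v=proj(i,[.54,-.09,.09]).astype(int);print(u,v)
b=cv2.resize(f(s)[v-50:v+30,u-40:u+40],(400,400),interpolation=cv2.INTER_CUBIC)
cv2.imwrite("pics/c4.png",np.hstack([a,b]))
```

```text
297 174
```

View pics/c4.png

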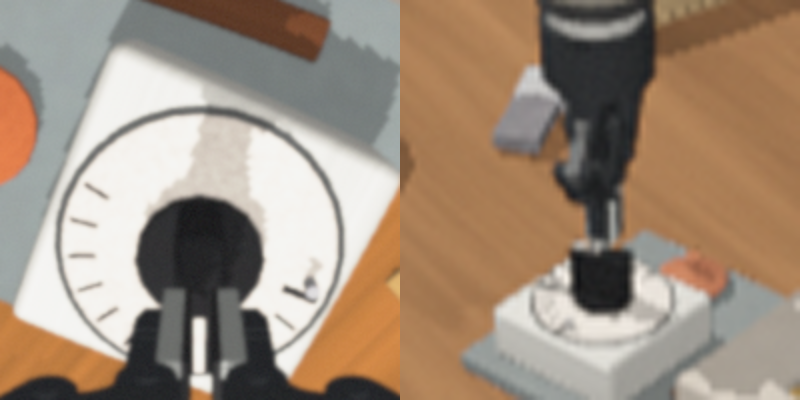

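Run:
```python
from h import *
o=bot.get_obs();T=bot.camera_info("wrist");Rt=rot(o["tool_rot"])
print("eef",o["eef_pos"],"cam",T["position"])
for dz in(-.002,.017):
  for dy in(-.0025,.0025): print("pad",dz,dy,proj(T,o["eef_pos"]+Rt.apply([0,dy,dz]),True).round(1))
rel=Rt.inv().apply(np.array(T["position"])-o["eef_pos"]);print("cam in tool",rel, "cam axis in tool",Rt.inv().apply(rot(np.array(T["attitude"])).apply([0,0,-1])))
# w3 camera
T3=dict(T);T3["position"]=np.array([0.49180736,-0.02496475,0.30333998]);T3["attitude"]=np.array([0.92890116,-0.14630105,-0.05397616,0.33589465])
c=lambda x,y:(160+x/2,60+y/2)
for z in(.03,.045,.057):
  b=[atz(T3,c(*p),z,True) for p in((243,120),(478,228),(372,432),(157,345))]
  print("w3",z,[round(np.linalg.norm(b[(i+1)%4]-b[i]),4) for i in range(4)],np.mean(b,0).round(4))
# w4 disc at z
c4=lambda x,y:(220+x/2,100+y/2)
for z in(.03,.045,.065):
  print("disc",z,np.linalg.norm(atz(T,c4(137,258),z,True)-atz(T,c4(263,258),z,True)),np.linalg.norm(atz(T3,c(262,295),z,True)-atz(T3,c(362,295),z,True)))
print("circle w4/w3 tri",tri([ray(T,c4(200,242),True),ray(T3,c(312,284),True)]))
```

```text
eef [ 0.54026642 -0.08960778  0.08973497] cam [ 0.4908996  -0.0288364   0.25238623]
pad -0.002 -0.0025 [314.1 243.7]
pad -0.002 0.0025 [322.8 243.7]
pad 0.017 -0.0025 [314.6 230.6]
pad 0.017 0.0025 [322.5 230.6]
cam in tool [ 0.07829408  0.0008143  -0.16265009] cam axis in tool [-0.30764499  0.00098956  0.9515007 ]
w3 0.03 [np.float64(0.1174), np.float64(0.1173), np.float64(0.1179), np.float64(0.1172)] [ 0.5486 -0.0982  0.03  ]
w3 0.045 [np.float64(0.111), np.float64(0.1108), np.float64(0.1114), np.float64(0.1108)] [ 0.5455 -0.0942  0.045 ]
w3 0.057 [np.float64(0.1058), np.float64(0.1057), np.float64(0.1063), np.float64(0.1056)] [ 0.543 -0.091  0.057]
disc 0.03 0.04934269521084211 0.04686174249257902
disc 0.045 0.046014519639172254 0.04429012403636671
disc 0.065 0.041576952210279156 0.04086129942808385
circle w4/w3 tri [ 0.54439692 -0.09310539  0.04304309]
```

The jaws closed on nothing. The known sizes (box 110 mm, disc 44 mm) put the dial about 10 mm lower than I assumed. I open and go lower in small steps, watching the force.

Request:
carry_out([
  [[0, 0, 0], [0, 0, 0], 4],
  [[0, 0, 0], [0, 0, 0], 4],
  [[0, 0, 0], [0, 0, 0], 4],
  [[0, 0, 0], [0, 0, 0.4], 4],
  [[0, 0, 0], [0, 0, 0.6], 4],
])

```text
t: 5.32
eef_pos: [0.5401, -0.0896, 0.0833]
tool_rot: [-0.0, 0.425, 0.905, -0.0]
contact_force: [0.0, 0.0, -0.2]
gripper_width: 0.467
```

Request:
carry_out([
  [[0, 0, 0], [0, 0, 0.2], 4],
  [[0, 0, 0], [0, 0, 0.4], 4],
  [[0, 0, 0], [0, 0, 0.4], 4],
])

```text
t: 5.7
eef_pos: [0.5401, -0.0896, 0.0795]
tool_rot: [-0.0, 0.425, 0.905, -0.0]
contact_force: [1.1, -0.6, 0.6]
gripper_width: 0.47
```

Request:
carry_out([
  [[0, 0, 0], [0, 0, 0], 0.8],
  [[0, 0, 0], [0, 0, 0], 0.8],
  [[0, 0, 0], [0, 0, 0], 0.8],
  [[0, 0, 0], [0, 0, 0], 0.8],
])

```text
t: 6.2
eef_pos: [0.5403, -0.0896, 0.0797]
tool_rot: [0.0, 0.425, 0.905, 0.0]
contact_force: [-1.1, 0.2, 0.3]
gripper_width: 0.097
```

Run:
```python
from h import *
im=bot.read_camera("wrist");save("w5",im)
s=bot.read_camera("scene");save("s5",s)
t=bot.read_camera("top");save("t5",t)
f=lambda x:cv2.cvtColor(x,cv2.COLOR_RGB2BGR)
a=cv2.resize(f(im)[150:300,250:400],(400,400),interpolation=cv2.INTER_CUBIC)
b=cv2.resize(f(s)[140:200,265:325],(400,400),interpolation=cv2.INTER_CUBIC)
a=np.clip(a.astype(float)*2,0,255).astype(np.uint8);b=np.clip(b.astype(float)*2,0,255).astype(np.uint8)
cv2.imwrite("pics/c5.png",np.hstack([a,b]))
```

```text
(no output)
```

View pics/c5.png

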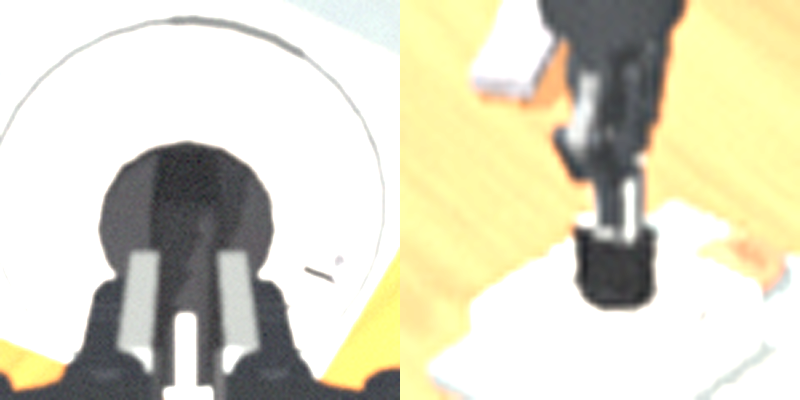

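Request:
carry_out([
  [[0, 0, 0], [0, 0, 0], 4],
  [[0, 0, 0], [0, 0, 0], 4],
  [[0, 0, 0], [0, 0, 0.3], 4],
  [[0, 0, 0], [0, 0, 0.5], 4],
  [[0, 0, 0], [0, 0, 0.5], 4],
])

```text
t: 6.98
eef_pos: [0.54, -0.0896, 0.0744]
tool_rot: [-0.0, 0.425, 0.905, -0.0]
contact_force: [-0.0, -0.7, -0.0]
gripper_width: 0.474
```

Request:
carry_out([
  [[0, 0, 0], [0, 0, 0], 0.8],
  [[0, 0, 0], [0, 0, 0], 0.8],
  [[0, 0, 0], [0, 0, 0], 0.8],
  [[0, 0, 0], [0, 0, 0], 0.8],
])

```text
t: 7.48
eef_pos: [0.5401, -0.0899, 0.0749]
tool_rot: [-0.0, 0.425, 0.905, -0.0]
contact_force: [-2.0, -0.9, 3.2]
gripper_width: 0.152
```

Request:
carry_out([
  [[0, 0, 0], [0, 0, 0], 4],
  [[0, 0, 0], [0, 0, 0], 4],
  [[0, 0, 0], [0, 0, 0.3], 4],
  [[0, 0, 0], [0, 0, 0.6], 4],
  [[0, 0, 0], [0, 0, 0.6], 4],
])

```text
t: 8.1
eef_pos: [0.54, -0.0896, 0.0683]
tool_rot: [-0.0, 0.425, 0.905, -0.0]
contact_force: [-0.4, 0.3, 1.1]
gripper_width: 0.467
```

Request:
carry_out([
  [[0, 0, 0], [0, 0, 0], 0.8],
  [[0, 0, 0], [0, 0, 0], 0.8],
  [[0, 0, 0], [0, 0, 0], 0.8],
  [[0, 0, 0], [0, 0, 0], 0.8],
])

```text
t: 8.6
eef_pos: [0.5401, -0.0898, 0.0689]
tool_rot: [-0.0, 0.425, 0.905, -0.0]
contact_force: [-2.3, -0.1, 4.0]
gripper_width: 0.157
```

The jaws now stop at 13.4 mm, so they hold the bar. I turn it counter-clockwise, which is -z for the tool.

Request:
carry_out([
  [[0, 0, -8], [0, 0, 0], 0.8],
  [[0, 0, -16], [0, 0, 0], 0.8],
  [[0, 0, -24], [0, 0, 0], 0.8],
  [[0, 0, -32], [0, 0, 0], 0.8],
  [[0, 0, -32], [0, 0, 0], 0.8],
])

```text
t: 9.22
eef_pos: [0.539, -0.0913, 0.0688]
tool_rot: [-0.001, 0.159, 0.987, -0.001]
contact_force: [-5.2, -3.5, 5.8]
gripper_width: 0.152
```

Run:
```python
from h import *
o=bot.get_obs();print(o["contact_force"].round(1),o["torque"].round(3),o["gripper_width"],o["q"].round(2))
t=bot.read_camera("wrist");save("w6",t)
f=lambda x:cv2.cvtColor(x,cv2.COLOR_RGB2BGR)
a=cv2.resize(f(t)[80:320,190:450],(520,480),interpolation=cv2.INTER_CUBIC)
cv2.imwrite("pics/c6.png",np.clip(a.astype(float)*1.3,0,255).astype(np.uint8))
```

```text
[-5.2 -3.5  5.8] [-0.851  1.033  0.038] 0.15225716511824988 [-0.21  0.47  0.34  2.   -0.23  0.71  1.52]
```

View pics/c6.png

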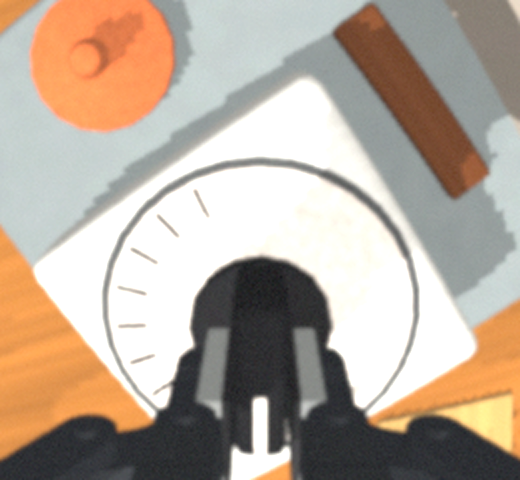

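The knob follows, with the pointer still centred between the pads. About 35° remains.

Request:
carry_out([
  [[0, 0, -8], [0, 0, 0], 0.8],
  [[0, 0, -16], [0, 0, 0], 0.8],
  [[0, 0, -24], [0, 0, 0], 0.8],
  [[0, 0, -30], [0, 0, 0], 0.8],
  [[0, 0, -30], [0, 0, 0], 0.8],
])

```text
t: 9.9
eef_pos: [0.5389, -0.093, 0.0689]
tool_rot: [-0.001, -0.101, 0.995, -0.001]
contact_force: [-3.9, -7.9, 5.1]
gripper_width: 0.154
```

Run:
```python
from h import *
o=bot.get_obs();print(o["contact_force"].round(1),o["torque"].round(3),o["gripper_width"],o["q"].round(2));plan(o["eef_pos"],105)
```

```text
[-3.9 -7.9  5.1] [-1.71   1.121  0.05 ] 0.1544197414089695 [-0.11  0.46  0.21  1.99 -0.14  0.71  1.95]
turn [-0.1 -0.1 -3.4] shift cm [0. 0. 0.] t 9.9
```

Request:
carry_out([
  [[0, 0, -2], [0, 0, 0], 0.8],
  [[0, 0, -4], [0, 0, 0], 0.8],
  [[0, 0, -4], [0, 0, 0], 0.8],
])

```text
t: 10.28
eef_pos: [0.5389, -0.0932, 0.0688]
tool_rot: [-0.001, -0.135, 0.991, -0.001]
contact_force: [-4.4, -8.0, 5.5]
gripper_width: 0.154
```

Run:
```python
from h import *
o=bot.get_obs();print(o["contact_force"].round(1),o["torque"].round(3),o["gripper_width"]);plan(o["eef_pos"],105)
```

```text
[-4.4 -8.   5.5] [-1.876  1.036 -0.003] 0.15405401386776074
turn [-0.1 -0.1  0.5] shift cm [0. 0. 0.] t 10.28
```

Request:
carry_out([
  [[0, 0, -2], [0, 0, 0], 0.8],
  [[0, 0, -4], [0, 0, 0], 0.8],
  [[0, 0, -4], [0, 0, 0], 0.8],
])

```text
t: 10.65
eef_pos: [0.5389, -0.0933, 0.0689]
tool_rot: [-0.001, -0.168, 0.986, -0.001]
contact_force: [-4.5, -7.7, 6.0]
gripper_width: 0.15
```

Run:
```python
from h import *
o=bot.get_obs();print(o["contact_force"].round(1),o["torque"].round(3),o["gripper_width"]);plan(o["eef_pos"],105)
```

```text
[-4.5 -7.7  6. ] [-1.669  1.052 -0.989] 0.15016389406105735
turn [-0.1 -0.1  4.3] shift cm [0. 0. 0.] t 10.65
```

The torque jumped to -1 N m, so the knob is at its stop. I release, rise and check.

Request:
carry_out([
  [[0, 0, 0], [0, 0, 0], 5],
  [[0, 0, 0], [0, 0, 0], 5],
  [[0, 0, 0], [0, 0, -4], 5],
  [[0, 0, 0], [0, 0, -9], 5],
  [[0, 0, 0], [0, 0, -13], 5],
])

```text
t: 11.28
eef_pos: [0.5408, -0.0889, 0.2006]
tool_rot: [0.001, -0.172, 0.985, 0.0]
contact_force: [0.1, 0.8, 0.6]
gripper_width: 0.589
```

Run:
```python
from h import *
im=bot.read_camera("wrist");save("w7",im)
plan([.460,.077,.19],15.6)
```

```text
turn [ 0.3  0.5 94.1] shift cm [ 2.27 18.48  1.5 ] t 11.32
```

Request:
carry_out([
  [[0, 0, 94], [2.3, 18.5, 0.5], 7],
  [[0, 0, 94], [2.3, 18.5, 0.5], 7],
  [[0, 0, 94], [2.3, 18.5, 0.5], 7],
  [[0, 0, 94], [2.3, 18.5, 0.5], 7],
  [[0, 0, 94], [2.3, 18.5, 0.5], 7],
])

```text
t: 11.95
eef_pos: [0.4552, 0.0796, 0.1935]
tool_rot: [-0.0, 0.259, 0.966, 0.0]
contact_force: [0.3, -0.5, 0.7]
gripper_width: 0.817
```

Run:
```python
from h import *
plan([.460,.077,.19],15.6)
```

```text
turn [ 0.  -0.1 44.4] shift cm [-0.55  0.01  0.35] t 11.95
```

Request:
carry_out([
  [[0, 0, 44.4], [-0.5, 0, 0.3], 7],
  [[0, 0, 44.4], [-0.5, 0, 0.3], 7],
  [[0, 0, 44.4], [-0.5, 0, 0.3], 7],
  [[0, 0, 44.4], [-0.5, 0, 0.3], 7],
  [[0, 0, 44.4], [-0.5, 0, 0.3], 7],
])

```text
t: 12.58
eef_pos: [0.4605, 0.0749, 0.1905]
tool_rot: [-0.0, 0.604, 0.797, 0.0]
contact_force: [0.5, -0.5, -0.3]
gripper_width: 0.822
```

Run:
```python
from h import *
plan([.460,.077,.19],15.6)
im=bot.read_camera("wrist");save("w8",im);T=bot.camera_info("wrist");print(T["position"],T["attitude"])
f=lambda x:cv2.cvtColor(x,cv2.COLOR_RGB2BGR)
for s in bot.silhouettes("plug","wrist")[:3]: print(round(s["score"],2),np.round(s["location"]),s["region"].sum(),atz(T,s["location"],.12,True))
a=cv2.resize(f(im)[60:330,150:490],None,fx=2,fy=2)[:, :520] if 0 else cv2.resize(f(im)[60:330,150:490],(560,445))
k=cv2.resize(cv2.imread("pics/w7.png")[120:260,250:390],(240,240))
c=np.zeros((445,800,3),np.uint8);c[:,:560]=a;c[:240,560:]=k
cv2.imwrite("pics/c8.png",c)
```

```text
turn [-0.  -0.   0.1] shift cm [0.21 0.01 0.05] t 12.57
[0.44009345 0.15078854 0.35324313] [ 0.97850163 -0.15389097 -0.02181019  0.13555974]
0.87 [427.  36.] 1685 [0.50340063 0.22808282 0.12      ]
0.8 [512. 207.] 1305 [0.63273794 0.12018934 0.12      ]
0.79 [323. 191.] 1984 [0.4608549  0.08636091 0.12      ]
```

View pics/c8.png

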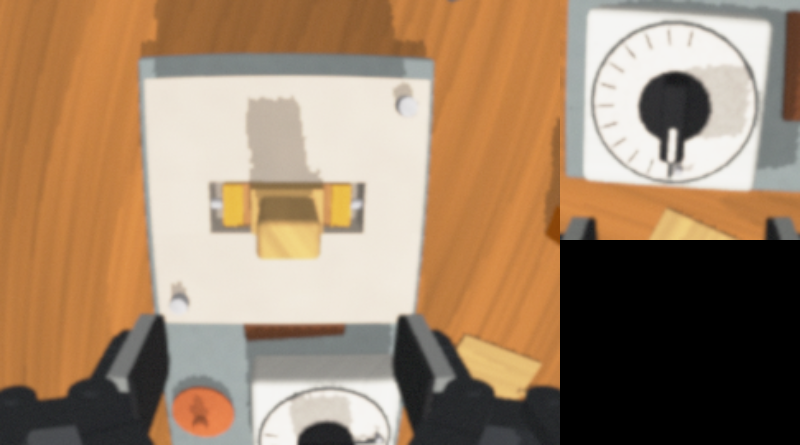

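Run:
```python
from h import *
T=bot.camera_info("wrist");c=lambda x,y:(150+x*340/560,60+y*270/445)
p=atz(T,c(290,238),.13,True);print("plug top",p,"at .12",atz(T,c(290,238),.12,True))
q=[atz(T,c(*a),.07,True) for a in((210,183),(365,183),(210,232),(365,232))];print("socket",np.mean(q,0),np.linalg.norm(q[0]-q[1]),np.linalg.norm(q[0]-q[2]),np.degrees(np.arctan2(*(q[1]-q[0])[1::-1])))
b=[atz(T,c(*a),.07,True) for a in((140,78),(433,78),(415,323),(160,325))];print("mould",np.mean(b,0),[np.linalg.norm(b[i]-b[(i+1)%4]).round(4) for i in range(4)])
plan([p[0],p[1],.088],15.6)
tp=bot.camera_info("top");print("tri top/wrist",tri([ray(T,c(290,238),True),ray(tp,(190+355/3.4,120+345/3.4))]))
```

```text
plug top [0.46517213 0.07936008 0.13      ] at .12 [0.46629935 0.07616696 0.12      ]
socket [0.46551685 0.07753118 0.07      ] 0.08872221394811164 0.029440612510807398 15.90599819433362
mould [0.46559568 0.07721723 0.07      ] [np.float64(0.1646), np.float64(0.1526), np.float64(0.1637), np.float64(0.1533)]
turn [-0.  -0.   0.2] shift cm [ 0.32  0.57 10.26] t 12.68
tri top/wrist [0.46619245 0.07430052 0.11385556]
```

The plug is aligned, at (0.4655, 0.0778). I shift, descend to about 0.092 and grip along the plug's x.

Request:
carry_out([
  [[0, 0, 0], [0.15, 0.5, 3], 7],
  [[0, 0, 0], [0.15, 0.5, 6], 7],
  [[0, 0, 0], [0.15, 0.5, 9], 7],
  [[0, 0, 0], [0.15, 0.5, 9.8], 7],
  [[0, 0, 0], [0.15, 0.5, 9.8], 7],
])

```text
t: 13.3
eef_pos: [0.465, 0.0771, 0.0928]
tool_rot: [-0.0, 0.604, 0.797, -0.0]
contact_force: [-0.4, -0.1, 0.3]
gripper_width: 0.82
```

Request:
carry_out([
  [[0, 0, 0], [0, 0, 0], 2.2],
  [[0, 0, 0], [0, 0, 0], 2.2],
  [[0, 0, 0], [0, 0, 0], 2.2],
  [[0, 0, 0], [0, 0, 0], 2.2],
], newtons=40)

```text
t: 13.8
eef_pos: [0.4653, 0.0772, 0.0937]
tool_rot: [0.0, 0.604, 0.797, 0.001]
contact_force: [-2.0, -0.8, 5.9]
gripper_width: 0.342
```

Run:
```python
from h import *
o=bot.get_obs();print(o["contact_force"].round(1),o["torque"].round(3),o["gripper_width"]*8.54,o["q"].round(2),o["eef_pos"])
im=bot.read_camera("wrist");save("w9",im)
s=bot.read_camera("scene");save("s9",s)
f=lambda x:cv2.cvtColor(x,cv2.COLOR_RGB2BGR)
a=cv2.resize(f(im)[120:320,220:420],(400,400),interpolation=cv2.INTER_CUBIC)
b=cv2.resize(f(s)[150:220,310:380],(400,400),interpolation=cv2.INTER_CUBIC)
cv2.imwrite("pics/c9.png",np.hstack([a,b]))
```

```text
[-2.  -0.8  5.9] [-0.032  0.474  0.025] 2.918159490304352 [-0.52  0.31  0.27  2.15 -0.13  0.69  0.1 ] [0.46531888 0.07724331 0.09368674]
```

View pics/c9.png

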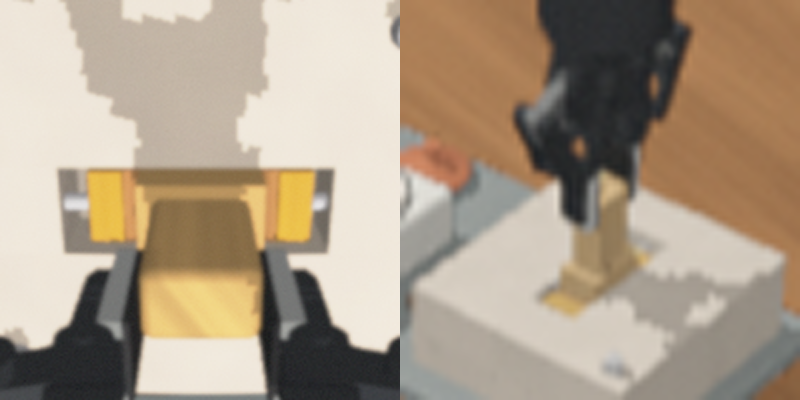

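The jaws stop at 29 mm on the grip block, with the tips well above the mould. First tilt: +9° towards the +x cheek, pivoting about 3.8 cm ahead of the TCP.

Request:
carry_out([
  [[0, 0, 0], [0, 0, 0], 2],
  [[5, 0, 0], [0, 0.33, -0.05], 2],
  [[9, 0, 0], [0, 0.6, -0.15], 2],
  [[9, 0, 0], [0, 0.6, -0.2], 2],
], newtons=60)

```text
t: 14.4
eef_pos: [0.4708, 0.0787, 0.0947]
tool_rot: [-0.048, 0.602, 0.794, -0.063]
contact_force: [-2.6, -0.7, 2.0]
gripper_width: 0.335
```

Run:
```python
from h import *
o=bot.get_obs();print(o["contact_force"].round(1),o["torque"].round(3),o["gripper_width"]*8.54,o["eef_pos"],rot(o["tool_rot"]).apply([0,1,0]),rot(o["tool_rot"]).inv().apply(o["contact_force"]).round(1))
```

```text
[-2.6 -0.7  2. ] [-0.127  0.771  0.02 ] 2.859781577620575 [0.47083306 0.07867069 0.09473716] [ 0.95088948  0.26629954 -0.15777754] [ 0.1 -3.  -1.6]
```

Request:
carry_out([
  [[-9, 0, 0], [0, -0.64, -0.07], 2],
  [[-18, 0, 0], [0, -1.27, -0.1], 2],
  [[-18, 0, 0], [0, -1.27, -0.1], 2],
])

```text
t: 14.78
eef_pos: [0.4555, 0.0743, 0.097]
tool_rot: [0.047, 0.603, 0.794, 0.062]
contact_force: [5.5, 0.7, -20.6]
gripper_width: 0.333
```

Run:
```python
from h import *
o=bot.get_obs();print(o["contact_force"].round(1),o["torque"].round(3),o["gripper_width"]*8.54,o["eef_pos"],rot(o["tool_rot"]).apply([0,1,0]))
```

```text
[  5.5   0.7 -20.6] [-0.617 -0.136 -0.076] 2.843598028085941 [0.45550853 0.07430941 0.09703023] [0.95132433 0.26595469 0.15572449]
```

Pulling at 20 N is too much, so the next swing goes without any rise.

Request:
carry_out([
  [[9, 0, 0], [0, 0.64, 0.08], 2],
  [[18, 0, 0], [0, 1.27, 0.2], 2],
  [[18, 0, 0], [0, 1.27, 0.2], 2],
])

```text
t: 15.15
eef_pos: [0.4727, 0.0791, 0.0982]
tool_rot: [-0.049, 0.602, 0.794, -0.065]
contact_force: [-4.6, -0.2, 11.9]
gripper_width: 0.332
```

```bash
cat > st.py <<'E'
from h import *
o=bot.get_obs();print(round(float(o["t"]),2),o["contact_force"].round(1),o["torque"].round(2),"w",round(o["gripper_width"]*8.54,2),o["eef_pos"].round(4),"tilt",np.degrees(np.arcsin(-rot(o["tool_rot"]).apply([0,1,0])[2])).round(1))
E
python3 st.py
```

```text
15.15 [-4.6 -0.2 11.9] [-0.46  1.79  0.04] w 2.83 [0.4727 0.0791 0.0982] tilt 9.3
```

Request:
carry_out([
  [[-9, 0, 0], [0, -0.64, 0], 2],
  [[-18, 0, 0], [0, -1.27, 0.15], 2],
  [[-18, 0, 0], [0, -1.27, 0.15], 2],
])

```text
t: 15.52
eef_pos: [0.456, 0.0746, 0.0976]
tool_rot: [0.047, 0.603, 0.794, 0.062]
contact_force: [5.1, 0.0, -21.4]
gripper_width: 0.334
```

```bash
python3 st.py
```

```text
15.53 [  5.1   0.  -21.4] [-0.49 -0.02 -0.02] w 2.85 [0.456  0.0746 0.0976] tilt -8.9
```

Request:
carry_out([
  [[0, 0, 0], [0, 0, 0.2], 2],
  [[0, 0, 0], [0, 0, 0.2], 2],
])

```text
t: 15.78
eef_pos: [0.4611, 0.076, 0.0974]
tool_rot: [0.047, 0.602, 0.794, 0.062]
contact_force: [-4.3, -2.3, 8.5]
gripper_width: 0.334
```

Run:
```python
import st
from h import *
im=bot.read_camera("wrist");save("w10",im);s=bot.read_camera("scene");save("s10",s)
f=lambda x:cv2.cvtColor(x,cv2.COLOR_RGB2BGR)
a=cv2.resize(f(im)[110:310,220:420],(400,400),interpolation=cv2.INTER_CUBIC)
b=cv2.resize(f(s)[150:220,310:380],(400,400),interpolation=cv2.INTER_CUBIC)
cv2.imwrite("pics/c10.png",np.hstack([a,b]))
```

```text
15.78 [-4.3 -2.3  8.5] [-0.54  1.14  0.03] w 2.85 [0.4611 0.076  0.0974] tilt -9.0
```

View pics/c10.png

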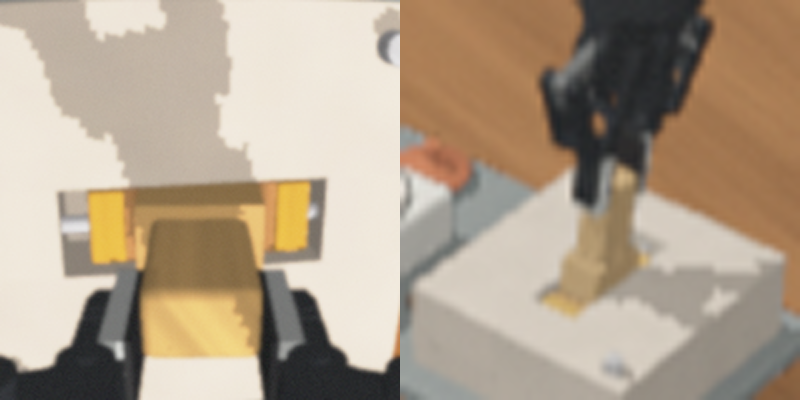

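The plug tilts with the jaws, and the large forces were mostly overshoot. I use slower swings with a small rise.

Request:
carry_out([
  [[5, 0, 0], [0, 0.35, -0.1], 2],
  [[10, 0, 0], [0, 0.72, -0.1], 2],
  [[14, 0, 0], [0, 1.0, -0.1], 2],
  [[18, 0, 0], [0, 1.3, -0.1], 2],
  [[18, 0, 0], [0, 1.3, -0.1], 2],
])

```text
t: 16.5
eef_pos: [0.4729, 0.0793, 0.0996]
tool_rot: [-0.048, 0.602, 0.794, -0.064]
contact_force: [-4.6, -1.7, 7.7]
gripper_width: 0.329
```

```bash
python3 st.py
```

```text
16.5 [-4.6 -1.7  7.7] [-0.47  1.43  0.01] w 2.81 [0.4729 0.0793 0.0996] tilt 9.2
```

Request:
carry_out([
  [[-5, 0, 0], [0, -0.36, -0.1], 2],
  [[-10, 0, 0], [0, -0.74, -0.1], 2],
  [[-14, 0, 0], [0, -1.05, -0.1], 2],
  [[-18, 0, 0], [0, -1.37, -0.1], 2],
  [[-18, 0, 0], [0, -1.37, -0.1], 2],
])

```text
t: 17.12
eef_pos: [0.4582, 0.0753, 0.1025]
tool_rot: [0.047, 0.602, 0.794, 0.062]
contact_force: [-1.0, -0.2, -6.1]
gripper_width: 0.332
```

```bash
python3 st.py
```

```text
17.12 [-1.  -0.2 -6.1] [-0.36  0.59  0.  ] w 2.83 [0.4582 0.0753 0.1025] tilt -9.0
```

Good: about 9 mm up with only a 6 N pull. I continue the same way.

Request:
carry_out([
  [[5, 0, 0], [0, 0.36, -0.1], 2],
  [[10, 0, 0], [0, 0.76, -0.1], 2],
  [[14, 0, 0], [0, 1.06, -0.1], 2],
  [[18, 0, 0], [0, 1.36, -0.1], 2],
  [[18, 0, 0], [0, 1.36, -0.1], 2],
])

```text
t: 17.75
eef_pos: [0.4732, 0.0794, 0.1067]
tool_rot: [-0.048, 0.602, 0.794, -0.064]
contact_force: [-5.6, -0.6, 14.1]
gripper_width: 0.332
```

```bash
python3 st.py
```

```text
17.75 [-5.6 -0.6 14.1] [-0.6   2.21 -0.03] w 2.84 [0.4732 0.0794 0.1067] tilt 9.2
```

Request:
carry_out([
  [[-5, 0, 0], [0, -0.38, -0.1], 2],
  [[-10, 0, 0], [0, -0.8, -0.1], 2],
  [[-14, 0, 0], [0, -1.12, -0.1], 2],
  [[-18, 0, 0], [0, -1.45, -0.1], 2],
  [[-18, 0, 0], [0, -1.45, -0.1], 2],
])

```text
t: 18.38
eef_pos: [0.4601, 0.0759, 0.1103]
tool_rot: [0.048, 0.602, 0.794, 0.064]
contact_force: [-0.5, -0.3, 6.4]
gripper_width: 0.333
```

```bash
python3 st.py
```

```text
18.38 [-0.5 -0.3  6.4] [-0.11 -0.17  0.01] w 2.85 [0.4601 0.0759 0.1103] tilt -9.2
```

Request:
carry_out([
  [[5, 0, 0], [0, 0.4, -0.1], 2],
  [[10, 0, 0], [0, 0.83, -0.1], 2],
  [[14, 0, 0], [0, 1.16, -0.1], 2],
  [[18, 0, 0], [0, 1.5, -0.1], 2],
  [[18, 0, 0], [0, 1.5, -0.1], 2],
])

```text
t: 19.0
eef_pos: [0.4752, 0.0799, 0.1156]
tool_rot: [-0.048, 0.602, 0.794, -0.063]
contact_force: [-7.0, -1.4, 36.0]
gripper_width: 0.335
```

```bash
python3 st.py
```

```text
19.0 [-7.  -1.4 36. ] [-0.59  2.72  0.  ] w 2.86 [0.4752 0.0799 0.1156] tilt 9.1
```

A downward push of 36 N suggests the foot is now bearing on a cheek's top, so I bring it upright while rising.

Request:
carry_out([
  [[0, 0, 0], [0, -0.05, -0.3], 2],
  [[-3, 0, 0], [0, -0.25, -0.5], 2],
  [[-6, 0, 0], [0, -0.5, -0.6], 2],
  [[-9, 0, 0], [0, -0.75, -0.6], 2],
  [[-9, 0, 0], [0, -0.75, -0.6], 2],
])

```text
t: 19.62
eef_pos: [0.4657, 0.0775, 0.1192]
tool_rot: [-0.001, 0.604, 0.797, -0.001]
contact_force: [0.1, -0.7, -1.3]
gripper_width: 0.33
```

```bash
python3 st.py
```

```text
19.62 [ 0.1 -0.7 -1.3] [ 0.02 -0.   -0.05] w 2.81 [0.4657 0.0775 0.1192] tilt 0.1
```

Only the plug's weight (1.3 N) is left on the tool, so it is free. I rise 13 mm and check.

Request:
carry_out([
  [[0, 0, 0], [0, 0, -0.5], 2],
  [[0, 0, 0], [0, 0, -1], 2],
  [[0, 0, 0], [0, 0, -1.3], 2],
  [[0, 0, 0], [0, 0, -1.3], 2],
  [[0, 0, 0], [0, 0, -1.3], 2],
])

```text
t: 20.25
eef_pos: [0.4655, 0.0773, 0.1322]
tool_rot: [-0.0, 0.604, 0.797, -0.0]
contact_force: [-0.1, 0.0, -0.7]
gripper_width: 0.333
```

Run:
```python
import st
from h import *
im=bot.read_camera("wrist");save("w11",im);s=bot.read_camera("scene");save("s11",s);t=bot.read_camera("top")
f=lambda x:cv2.cvtColor(x,cv2.COLOR_RGB2BGR)
a=cv2.resize(f(im)[110:310,220:420],(400,400),interpolation=cv2.INTER_CUBIC)
b=cv2.resize(f(s)[145:225,280:380],(400,320),interpolation=cv2.INTER_CUBIC)
c=np.zeros((600,800,3),np.uint8);c[:400,:400]=a;c[:320,400:]=b
c[400:,:400]=cv2.resize(cv2.imread("pics/s9.png")[160:210,290:390],(400,200));c[400:,400:]=cv2.resize(f(s)[160:210,290:390],(400,200))
cv2.imwrite("pics/c11.png",c)
i=bot.camera_info("scene")
for z in(.07,.084,.094): print(z,((proj(i,[.4655,.0778,z])-[280,145])*4+[400,0]).round())
```

```text
20.25 [-0.1  0.  -0.7] [ 0.01  0.04 -0.02] w 2.84 [0.4655 0.0773 0.1322] tilt 0.0
0.07 [655. 206.]
0.084 [656. 193.]
0.094 [656. 183.]
```

View pics/c11.png

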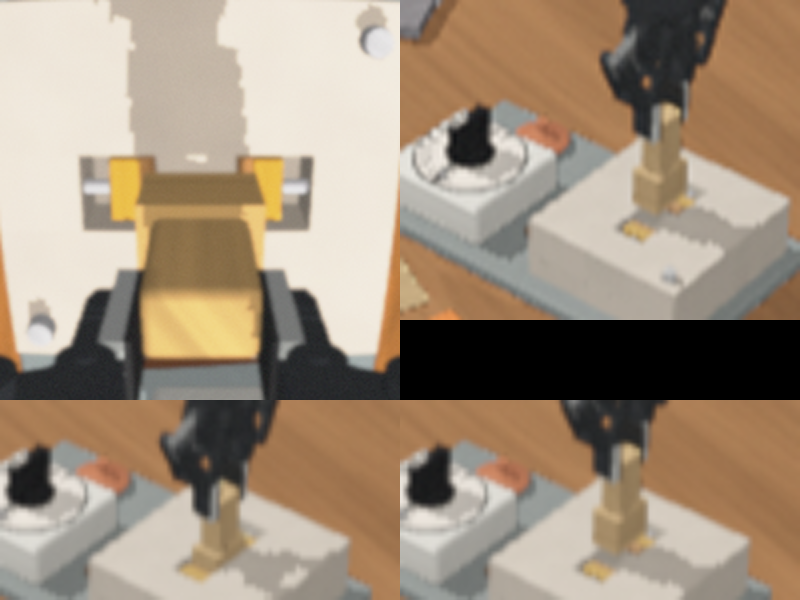

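```bash
python3 -c "
import st
from h import *
print(np.abs(bot.get_obs()['joint_vel']).max());print(bot.hand_in())"
```

```text
20.4 [ 0.8  0.  -1.2] [-0.02 -0.01 -0.03] w 2.81 [0.4655 0.0773 0.1321] tilt 0.0
0.0019299018921433895
the job is handed in; nothing more can be done
None
```

I turned the knob back to its zero stop, rocked the plug free of the mould and handed the job in at 20.4 s, still holding the plug upright. `hand_in()` gave no verdict.

- **Knob:** I turned it counter-clockwise until the torque jumped to about 1 N m against the stop. A later wrist picture shows the pointer at zero.
- **Plug:** I gripped it along its x axis and rocked it about 9° each way in eight swings, rising about 2 to 5 mm in most of them.
- **Last checks:** The tool is level (0.0°), the jaws stop at 28 mm, and the load is about 1 N, the plug's weight. The arm is still. The plug rose about 38 mm, so its underside is roughly 13 to 14 mm above the mould's top face and centred on the socket. The mould looks seated and the bystanders I could see look unmoved.

**What went wrong or disagreed:**
- **Heights:** the first knob grips closed on nothing. The fingertips reached roughly 15 mm less far than the stated geometry, so I had to go lower in steps. Positions from the top camera were also about 1 cm off from the wrist camera's.
- **Pull on the mould:** two early fast swings overshot to about 20 N of upward pull, close to the mould's weight, so it may have lifted slightly. I slowed down after that and saw no sign of lifting.
- **Push on a cheek:** the last swing pushed down with 36 N, probably the foot on a cheek, before I straightened and raised the plug.

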